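Calibrate the pen display with its stylus

ROBOT

A 6-joint arm with a two-finger parallel gripper is mounted at the origin on the work surface. World frame = base frame: x ahead of the robot, y to its left, z up, the work surface at z = 0. Lengths are in mm, angles in degrees, forces in N, time in s.
With the tool pointing down it reaches from about 300 to 850 mm from the base axis. Payload 4.2 kg.
Tool frame: the origin (TCP) lies midway between the tips of the shut fingers; the grasp point (between the pads) lies 19 mm behind it; z points along the fingers, y is the line along which they close (so a half turn about z gives the same grasp; the last joint's range is limited). The gripper opens to 91 mm and grips with 3 to 60 N. Pads are 32 mm wide; open, the fingers measure 118 mm over their backs; the gripper's body (76 mm by 178 mm) begins 60 mm behind the grasp point.
Start: joints at [63.197, 18.312, 89.639, -0, 72.044, -1.146], TCP at [248.97, 518.321, 213.976] pointing down, gripper open.
Joint ranges: [-177.97, 177.97], [-48.28, 115.42], [12.27, 149.76], [-77.06, 257.06], [2.81, 150.46], [-146.56, 146.56]. Speed limits (degrees/s): [147.25, 147.25, 180, 180, 180, 180].

INTERFACE

Orientations are given as [roll, pitch, yaw] about the fixed x, y, z axes, in that order (R = Rz(yaw) Ry(pitch) Rx(roll)).
In Python, from workcell import state, grab_frame, camera_model, workorder gives the robot as it stands.
- The arm moves only by the tool carry_out, never from a script. Its argument "commands" is a list of rows, each a list of 7 numbers: the turn, a rotation vector about the tool's x, y, z in degrees, then the shift along the tool's x, y, z in mm, then the opening, from -1 (shut) to 1 (fully open). In form: [[ax, ay, az, dx, dy, dz, hand], ...]. A call has 1 to 20 rows; each row is the pose to reach, as a shift and turn from the pose commanded when the call began, along the tool's axes at that moment; what a row does not reach only later rows make up. A row lasts 1/10 s, in which the tool goes at most 50 mm and 8.59 degrees, less where a joint would pass 70% of its speed; a pose out of reach is approached as far as the arm can. A call with a gripper value outside its range is refused whole. The fingers move at their own pace and stop on an object; "force" is the grip in N (left out, the last holds). Time passes only in rows, so rows that repeat a pose let the fingers close. It gives the time, the measured TCP pose, the force, the opening and the grip force at its end, in the units of the state.
- state(): the state, without advancing time (a new reading comes with each control period).
- grab_frame(name): name is "side" or "top"; returns the picture (400x640x3 uint8, red, green, blue); there is no depth.
- camera_model(name): a dict with "fx", "fy", "cx", "cy" (pixels), "dist" ([k1, k2, p1, p2, k3] as OpenCV has them; the pictures are not rectified), "origin" and "rotation" of the camera in the world. Camera axes: x right, y up, looking along -z (the intrinsics and any distortion apply to the point x, -y, -z); pixel columns grow to the right and rows downward; lengths in mm; the calibration is good to about 2 mm. A picture is of the moment at which its call begins. camera_model takes no time and is no camera call.
- workorder.job_done(): hands the job in; it is judged then, once.
The state is a dict: "time_s": time; "qpos": joint angles; "qvel": joint speeds; "effort": joint torques, N m; "ee_pos": TCP position; "ee_rot": TCP orientation; "force": force on the tool from outside, world axes, zero at the start; "torque": the same for the moment, N m; "gripper_width": finger opening in mm; "gripper_force": force on a finger pad.
Only numpy, scipy, OpenCV 4.12 (cv2) and the standard library are available. Lean on these libraries where they do the work, as an engineer would, in place of code of your own. Each camera call takes 0.05 s, during which the arm holds its last target. There are 200 camera calls.

TASK

Calibrate the drawing tablet: take the stylus from its wooden rest and press its tip gently, for a moment each, on the centre of the circle, then of the square, then of the diagonal cross shown on the screen. Touch the tablet with nothing but the stylus, and only at the marks. Then lay the stylus back in both notches of its rest, centred between them as it was, and leave the other things on the table where they are.

Things in the scene. Friction and masses are not known exactly. Their poses are not given: they have to be found in the camera images.
- pen: Stylus, 160 mm long, 30 to 60 g: grey square bar 130 mm long and 13 x 13 mm thick, black cone of 18 mm, thin white nib of 12 mm. Origin: on the axis in the middle of the grey bar (about the centre of mass; grip here, between the rest's notches). x axis: along the pen to the tip, at x = +95 mm; the rear end is at x = -65 mm. Starts level in the rest, tip away from the robot.
- pen_tip (a point): End of the nib (round, radius 2.5 mm), 95 mm from the pen's origin along its x. The nib is sprung: pushed along the pen's axis it gives from 0.8 N and is in by its full 6 mm at 3.2 N, then rigid. To press, dip the pen 25 to 45 degrees, so that the fingers clear the glass, and go about 3 mm beyond contact along the pen's axis.
- rest: Fixed wooden rest: base 120 x 50 x 6 mm, two uprights 10 mm thick at x = +-45 mm (80 mm free between). Each has an open-topped notch 19 mm wide, floor at 36 mm, top at 50 mm. Origin: centre of underside, on the table. x axis: along the resting pen, to its tip at the start. A pen in both notches has its origin 42.5 mm above the rest's, middles within 15 mm; either way round.
- tablet: Fixed drawing tablet lying flat: 180 x 250 mm (x, y), 10 mm thick, black rim, pale screen of 158 x 228 mm flush with the rim. Origin: centre of the underside, on the table; the glass is 10 mm above it, level.
- mark_circle: The circle, 34 mm across, with a small dot in its centre. Outline in black on the pale screen, seen only (no thickness to feel); origin: its centre, on the glass (10 mm above the table). It may show at any of three places on the screen, at least 55 mm from the other marks.
- mark_square: The square, 32 mm wide, with a small dot in its centre. Outline in black on the pale screen, seen only (no thickness to feel); origin: its centre, on the glass (10 mm above the table). It may show at any of three places on the screen, at least 55 mm from the other marks.
- mark_cross: The diagonal cross, two bars 40 mm long that cross like a multiplication sign (relative to the tablet's edges). Outline in black on the pale screen, seen only (no thickness to feel); origin: its centre, on the glass (10 mm above the table). It may show at any of three places on the screen, at least 55 mm from the other marks.
- brush_pot: Bystander: loose blue pot, 90 mm across, 95 mm tall, with two brushes standing out to 205 mm. Origin: centre of its underside.
- jar: Bystander: loose glass jar, 66 mm across, 85 mm tall. Origin: centre of its underside.
- pin_box: Bystander: loose flat white box, 70 x 100 x 28 mm. Origin: centre of its underside.
- palette: Bystander: loose round white palette with paint spots, 170 mm across, 6 mm thick. Origin: centre of its underside.
There are look-alikes about, which are no part of the job. What is meant by the pen is not blue, green or purple, and is the larger of those in its own colour.

How it is judged:
By the outcome, as a careful person would: the job done as asked, in the order asked, and still so for the second after the job is handed in, with the robot touching nothing.
It also fails if it takes over 50 s, if anything falls off the work surface, if the arm or the gripper's body presses on something with over 40 N, if the wrist force passes 120 N, or if a joint passes its speed limit or range.

## Working session

There is one attempt and no reset: what is moved stays moved. The work goes in short steps, Python scripts to look and compute and a tool call to move; the robot and the scene stay as the last step left them, time stands still between calls to the robot, and variables do not carry over. Pictures are saved under pics/ and viewed, at most 10 in all, crops included, and the job is handed in when it is done.

Besides the shell and the picture viewer there is one more tool, called as name(argument=value, ...) on one line, values as JSON. carry_out: Moves the arm, as the interface text tells. Its arguments: {"type":"object","properties":{"commands":{"type":"array"},"force":{"type":"number"}},"required":["commands"]}

```bash
mkdir -p pics
python3 - <<'E'
from workcell import state, grab_frame, camera_model
import cv2
for n in("side","top"):
    cv2.imwrite(f"pics/{n}0.png",grab_frame(n)[:,:,::-1]); print(camera_model(n))
print(state())
E
```

```text
{'fx': 468.36278977062, 'fy': 468.36278977062, 'cx': 320.6346528027974, 'cy': 205.8015394104842, 'dist': array([-0.10568533,  0.        ,  0.        ,  0.        ,  0.        ]), 'origin': array([  463.4481144 , -1014.94722035,  1123.93503092]), 'rotation': array([44.5170788 , -0.31021812, -3.65150171])}
{'fx': 435.01436359985536, 'fy': 435.01436359985536, 'cx': 315.3009391530089, 'cy': 197.8621820515153, 'dist': array([-0.04263552,  0.        ,  0.        ,  0.        ,  0.        ]), 'origin': array([ 393.27726732,   24.66243424, 1191.61290645]), 'rotation': array([  7.4984047 ,  -1.22057477, -88.94044478])}
{'time_s': 0.1, 'qpos': array([ 6.31954203e+01,  1.83482681e+01,  8.96972868e+01,  4.84039175e-04,
        7.20436096e+01, -1.14713502e+00]), 'qvel': array([-0.08836074, -0.18909806, -0.2254618 ,  0.07944236, -0.05772341,
        0.00380719]), 'effort': array([ 1.03212857e-03, -4.13334632e+01, -2.32508236e+01,  7.30281277e-02,
        4.22237534e-02, -5.95751408e-05]), 'ee_pos': array([248.78236942, 517.91534186, 213.21586932]), 'ee_rot': array([-1.79910863e+02, -2.24520362e-03,  1.54342404e+02]), 'force': array([0.53510549, 0.20056542, 0.18376936]), 'torque': array([ 0.02607674, -0.01394368, -0.06293055]), 'gripper_force': 0.0, 'gripper_width': 91.07302273891595}
```

View pics/side0.png

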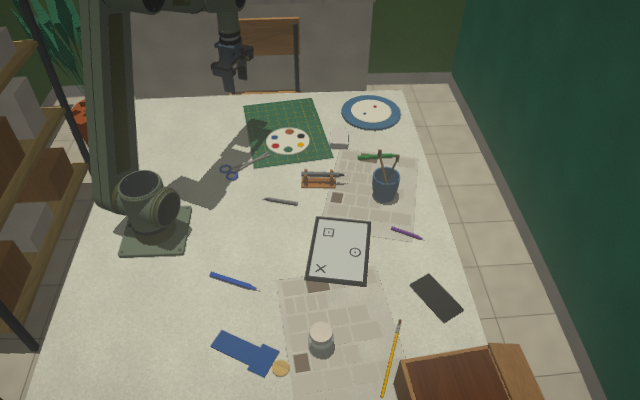

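View pics/top0.png

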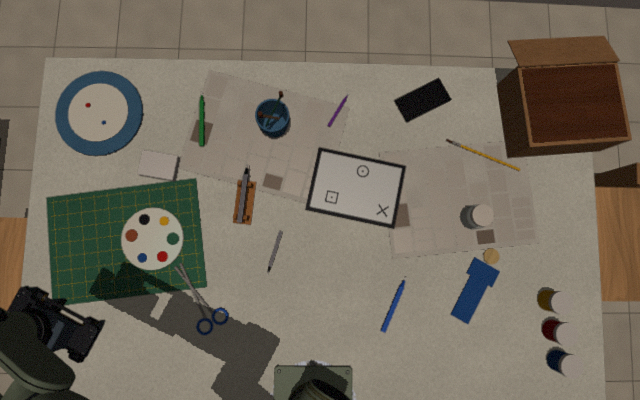

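The side view shows the rest and pen at about (322,178) and the tablet at (340,251). The top view shows the pen at (245,195), circle (363,171), square (331,197) and cross (383,210). I'll look at enlarged crops next.

```bash
cat > h.py <<'E'
import numpy as np, cv2
from scipy.spatial.transform import Rotation as R
from workcell import state, grab_frame, camera_model
M={n:camera_model(n) for n in("side","top")}
def rot(n): return R.from_euler('xyz',M[n]['rotation'],degrees=True).as_matrix()
def K(n):
    m=M[n]; return np.array([[m['fx'],0,m['cx']],[0,m['fy'],m['cy']],[0,0,1]])
def ray(n,uv):
    p=cv2.undistortPoints(np.array([[uv]],float),K(n),M[n]['dist'])[0,0]
    d=rot(n)@np.array([p[0],-p[1],-1.]); return M[n]['origin'],d/np.linalg.norm(d)
def onz(n,uv,z):
    o,d=ray(n,uv); return o+d*(z-o[2])/d[2]
def proj(n,P):
    c=(np.atleast_2d(P)-M[n]['origin'])@rot(n)*[1,-1,-1]
    return cv2.projectPoints(c,np.zeros(3),np.zeros(3),K(n),M[n]['dist'])[0][:,0]
def tri(a,b):
    o1,d1=ray('side',a);o2,d2=ray('top',b)
    A=np.c_[d1,-d2];t=np.linalg.lstsq(A,o2-o1,rcond=None)[0]
    p,q=o1+d1*t[0],o2+d2*t[1]; return (p+q)/2,np.linalg.norm(p-q)
E
python3 - <<'E'
from h import *
s=cv2.imread('pics/side0.png');t=cv2.imread('pics/top0.png')
def c(im,x,y,w,h,k): return cv2.resize(im[y:y+h,x:x+w],None,fx=k,fy=k,interpolation=cv2.INTER_CUBIC)
# 400x300 tiles
cv2.imwrite('pics/m.png',np.vstack([np.hstack([c(s,290,155,80,60,5),c(t,205,160,80,60,5)]),np.hstack([c(s,290,210,100,75,4),c(t,305,140,100,90,4)[:300]])]))
print(proj('top',[[0,0,0]]),proj('side',[[0,0,0]]))
# marks: dark blobs within pale screen
for n,im,box in(('side',s,(300,210,80,80)),('top',t,(300,140,110,95))):
    x,y,w,h=box;g=cv2.cvtColor(im[y:y+h,x:x+w],cv2.COLOR_BGR2GRAY);g=cv2.resize(g,None,fx=6,fy=6,interpolation=cv2.INTER_CUBIC)
    b=(g<115).astype(np.uint8);k,l,st,ce=cv2.connectedComponentsWithStats(b)
    for i in range(1,k):
        if st[i,4]>20:
            X,Y,W,H,A=st[i];u=((ce[i]+.5)/6-.5)+[x,y];ub=np.array([X+W/2,Y+H/2])/6-.5+[x,y]
            print(n,A,W/6,H/6,u.round(2),ub.round(2),onz(n,u,10).round(1))
E
```

```text
[[312.25178933 405.86681574]] [[155.22189315 232.11328804]]
side 35728 66.83333333333333 73.33333333333333 [335.3 262.1] [337.25 252.83] [ 568.  -160.2   10. ]
side 88 1.0 3.5 [324.   229.82] [324.   229.75] [543.1 -29.6  10. ]
side 226 2.1666666666666665 7.5 [332.61 232.74] [332.42 232.58] [569.4 -43.5  10. ]
side 59 1.0 2.3333333333333335 [323.17 233.89] [323.17 233.83] [539.3 -46.6  10. ]
side 194 2.1666666666666665 5.833333333333333 [350.15 251.18] [350.42 251.25] [ 616.8 -121.2   10. ]
side 350 6.0 7.666666666666667 [358.51 253.09] [357.33 252.5 ] [ 641.4 -130.2   10. ]
side 21 1.0 0.8333333333333334 [354.72 251.93] [354.67 251.92] [ 630.3 -125.    10. ]
side 37 1.6666666666666667 1.0 [352.2  254.97] [352.17 255.  ] [ 621.4 -136.3   10. ]
side 834 10.0 8.5 [320.25 268.24] [320.17 268.08] [ 521.6 -180.3   10. ]
top 23 0.8333333333333334 1.0 [339.93 142.05] [339.92 142.  ] [708.  -63.5  10. ]
top 58787 105.16666666666667 83.0 [363.58 192.73] [356.92 187.5 ] [ 566.4 -130.3   10. ]
top 37 1.3333333333333333 1.0 [385.6  151.53] [385.67 151.5 ] [ 684.  -191.6   10. ]
top 163 1.5 3.6666666666666665 [378.9  154.74] [378.92 154.67] [ 674.3 -172.8   10. ]
top 2064 12.666666666666666 12.5 [362.51 170.84] [362.5  170.75] [ 627.6 -127.1   10. ]
top 119 2.0 2.1666666666666665 [362.32 170.78] [362.33 170.75] [ 627.7 -126.5   10. ]
top 2197 14.0 13.666666666666666 [331.25 196.73] [331.33 196.67] [553.3 -41.3  10. ]
top 75 1.5 1.6666666666666667 [331.23 196.84] [331.25 196.83] [553.  -41.3  10. ]
top 1774 12.166666666666666 12.833333333333334 [382.28 210.15] [382.25 210.08] [ 519.2 -181.9   10. ]
```

View pics/m.png

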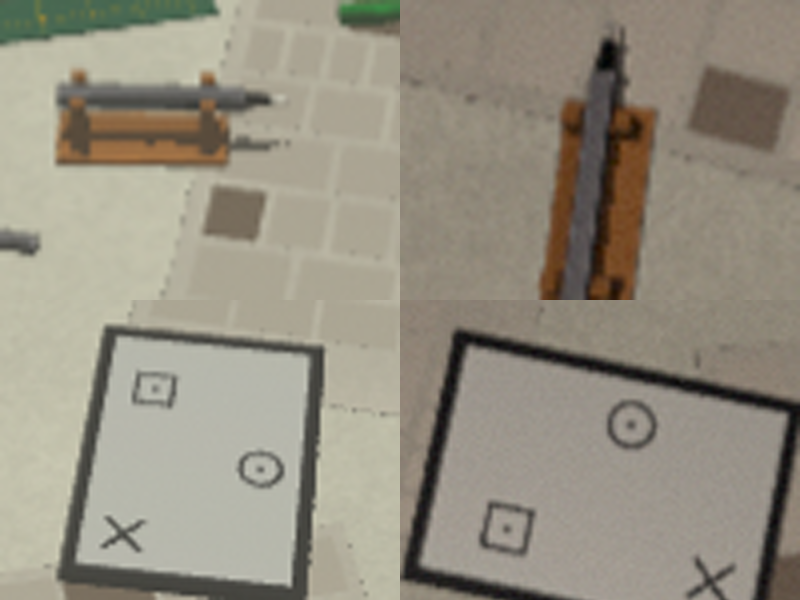

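The crops show the pen level in the rest. In the side view its rear is near (301,174), the bar front near (339,174) and the tip near (346,174). In the top view the bar front is near (245,174). All three marks are clear, and the circle's side dot is at (354.6,251.9). Next I'll measure the pen and rest from both views.

Run:
```python
from h import *
s=cv2.imread('pics/side0.png');t=cv2.imread('pics/top0.png')
out=[]
for n,im,(x,y,w,h) in(('side',s,(295,160,60,30)),('top',t,(228,160,34,70))):
    k=8;a=cv2.resize(im[y:y+h,x:x+w],None,fx=k,fy=k,interpolation=cv2.INTER_CUBIC)
    f=a.astype(int);sp=f[...,2]-f[...,0];g=f.mean(2)
    m=((sp<14)&(g<125)&(g>(78 if n=='side' else 62))).astype(np.uint8)
    m=cv2.morphologyEx(m,cv2.MORPH_OPEN,np.ones((9,9)))
    c=max(cv2.findContours(m,0,2)[0],key=cv2.contourArea)
    r=cv2.minAreaRect(c);b=cv2.boxPoints(r)
    cv2.drawContours(a,[b.astype(int)],0,(0,0,255),1);cv2.drawContours(a,[c],0,(0,255,0),1);out.append(a)
    print(n,((b+.5)/k-.5+[x,y]).round(2).tolist(),np.array(r[1])/k)
A=np.zeros((570,760,3),np.uint8);A[:240,:480]=out[0];A[:560,484:484+272]=out[1];cv2.imwrite('pics/m2.png',A)
S={'circle':((354.6,251.9),(362.3,170.8)),'square':((328.4,231.9),(331.25,196.8)),'cross':((320.2,268.2),(382.3,210.1))}
for q,(u,v) in S.items(): print(q,tri(u,v),onz('side',u,10),onz('top',v,10))
```

```text
side [[301.29, 174.31], [301.36, 171.25], [338.73, 172.05], [338.66, 175.12]] [37.37977219  3.06742144]
top [[236.58, 221.15], [242.66, 173.48], [247.51, 174.1], [241.43, 221.77]] [ 4.89704037 48.05141449]
circle (array([ 628.59804048, -126.26359935,   11.44919236]), np.float64(2.357739294779209)) [ 630.00410819 -124.86763728   10.        ] [ 627.68532063 -126.48157271   10.        ]
square (array([554.56426786, -41.15051962,  11.88057054]), np.float64(3.310202651319898)) [556.37755435 -39.22236148  10.        ] [553.15107551 -41.33467377  10.        ]
cross (array([ 520.2777969 , -181.61967909,   11.77987157]), np.float64(2.221869408686984)) [ 521.47996879 -180.1408715    10.        ] [ 519.35244911 -181.97754969   10.        ]
```

View pics/m2.png

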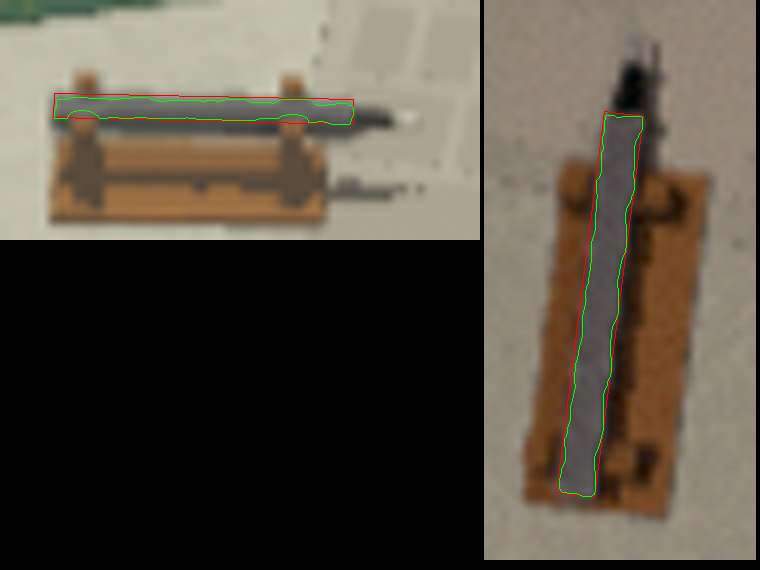

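The mask overlay shows the bar tightly outlined, with the rest below it. In the top view the pen's centreline runs from (239.0,221.4) to (245.1,173.8).

Run:
```python
from h import *
r,f=(239.0,221.4),(245.1,173.8)
for n,a,b,z in(('top',r,f,49),('side',(301.3,174.0),(338.7,174.6),42.5)):
    p,q=onz(n,a,z),onz(n,b,z);d=q-p;print(n,p.round(1),q.round(1),'mid',((p+q)/2).round(1),np.linalg.norm(d).round(1),'yaw',np.degrees(np.arctan2(d[1],d[0])).round(2))
print('tri',tri((301.3,174.0),r),tri((338.7,174.6),f))
# rest corners of base (top face z=6), crop coords
cs=[((u-484)/8-.5+228,v/8-.5+160) for u,v in((562,160),(709,176),(667,517),(524,500))]
P=np.array([onz('top',c,6) for c in cs]);print(P.round(1),P.mean(0).round(1))
d=P[0]-P[3]+P[1]-P[2];print('restyaw',np.degrees(np.arctan2(d[1],d[0])))
# tool now, and current tip pixels
st=state();print(st['ee_pos'],st['ee_rot'],st['time_s'])
T=R.from_euler('xyz',[180,0,154.342],degrees=True).as_matrix();print(T.round(3))
```

```text
top [477.6 202.2  49. ] [604.8 191.3  49. ] mid [541.2 196.8  49. ] 127.7 yaw -4.93
side [479.9 204.3  42.5] [609.2 193.7  42.5] mid [544.6 199.   42.5] 129.8 yaw -4.69
tri (array([478.91703003, 203.19046145,  43.36771127]), np.float64(1.8921769303605787)) (array([607.46269576, 192.20318646,  43.46486939]), np.float64(3.2725592596210893))
[[596.3 218.5   6. ]
 [591.8 167.7   6. ]
 [473.9 177.7   6. ]
 [478.7 226.5   6. ]] [535.2 197.6   6. ]
restyaw -4.380267871008359
[248.78236942 517.91534186 213.21586932] [-1.79910863e+02 -2.24520362e-03  1.54342404e+02] 0.1
[[-0.901  0.433  0.   ]
 [ 0.433  0.901  0.   ]
 [ 0.     0.    -1.   ]]
```

```bash
cat >> h.py <<'E'
import json,os
def load():
    d=json.load(open('pose.json')) if os.path.exists('pose.json') else dict(p=[248.97,518.321,213.976],r=[180,0,154.343])
    return np.array(d['p']),R.from_euler('xyz',d['r'],degrees=True)
def done(row):   # the last row of a call has been reached: update the commanded pose
    p,r=load();p=p+r.apply(row[3:6]);r=r*R.from_rotvec(row[:3],degrees=True)
    json.dump(dict(p=p.tolist(),r=r.as_euler('xyz',degrees=True).tolist()),open('pose.json','w'))
    print('cmd',p.round(2),r.as_euler('xyz',degrees=True).round(2))
def to(pos,rpy):
    p,r=load();R2=R.from_euler('xyz',rpy,degrees=True)
    print('turn',(r.inv()*R2).as_rotvec(degrees=True).round(2),'shift',r.inv().apply(np.array(pos)-p).round(2))
E
python3 -c "
from h import *
to([543,198,214],[180,0,175.2]);to([543,198,100],[180,0,175.2]);to([543,198,23.5],[180,0,175.2])
print(onz('top',(272,118),90),onz('side',(320,330),85))"
```

```text
turn [  0.     0.   -20.86] shift [-4.0373e+02 -1.6143e+02 -2.0000e-02]
turn [  0.     0.   -20.86] shift [-403.73 -161.43  113.98]
turn [  0.     0.   -20.86] shift [-403.73 -161.43  190.48]
[747.09553114 121.10820053  90.        ] [ 505.01329566 -427.2173096    85.        ]
```

carry_out(commands=[[0,0,-2,-40,-16,0,1],[0,0,-5,-80,-32,0,1],[0,0,-8,-120,-48,0,1],[0,0,-11,-160,-64,0,1],[0,0,-14,-200,-80,0,1],[0,0,-17,-240,-96,0,1],[0,0,-19,-280,-112,0,1],[0,0,-20.86,-320,-128,0,1],[0,0,-20.86,-360,-144,0,1],[0,0,-20.86,-385,-154,0,0.5],[0,0,-20.86,-404,-161.5,0,0.5],[0,0,-20.86,-404,-161.5,30,0.5],[0,0,-20.86,-404,-161.5,65,0.5],[0,0,-20.86,-404,-161.5,95,0.5],[0,0,-20.86,-404,-161.5,110,0.5],[0,0,-20.86,-404,-161.5,110,0.5],[0,0,-20.86,-404,-161.5,110,0.5]], force=25)

```text
time_s: 1.8
ee_pos: [543.4, 197.9, 104.1]
ee_rot: [180.0, -0.0, 175.2]
force: [0.2, 1.3, -0.3]
gripper_width: 68.3
gripper_force: 0.0
```

Run:
```python
from h import *
done([0,0,-20.86,-404,-161.5,110])
st=state();print(st['ee_pos'],st['ee_rot'],st['gripper_width'],st['time_s'])
s=grab_frame('side')[:,:,::-1];t=grab_frame('top')[:,:,::-1]
def c(im,x,y,w,h,k): return cv2.resize(im[y:y+h,x:x+w],None,fx=k,fy=k,interpolation=cv2.INTER_CUBIC)
cv2.imwrite('pics/m3.png',np.hstack([c(s,280,120,80,120,5),c(t,205,140,80,120,5)]))
```

```text
cmd [543.21 197.82 103.98] [180.    0.  175.2]
[543.41896764 197.90616767 104.09571593] [ 1.79996870e+02 -1.68349244e-03  1.75202496e+02] 68.27975865602136 1.8
```

View pics/m3.png

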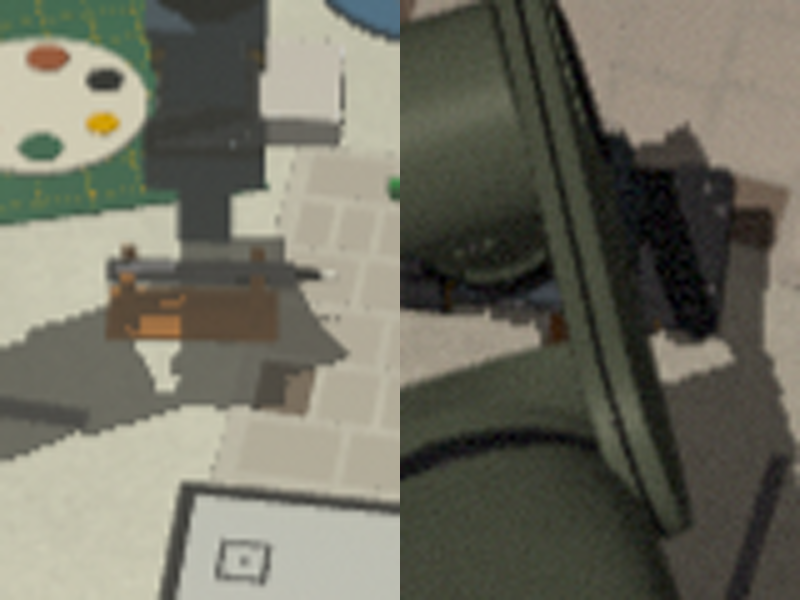

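The side view shows the open fingers straddling the pen, with the near finger centred at about (320.5,167). The arm blocks the top view. Going down to grip.

Run:
```python
from h import *
p=np.array([543.4,197.9,104.1]);ax=np.array([.0837,.9965,0])
for o in(-34,-46,-59): print(o,proj('side',p+ax*o).round(2))
```

```text
-34 [[319.53 167.46]]
-46 [[319.46 169.84]]
-59 [[319.37 172.44]]
```

carry_out(commands=[[0,0,0,0,0,20,0.5],[0,0,0,0,0,45,0.5],[0,0,0,0,0,65,0.5],[0,0,0,0,0,78,0.5],[0,0,0,0,0,81,0.5],[0,0,0,0,0,81,0.5],[0,0,0,0,0,81,0],[0,0,0,0,0,81,-0.5],[0,0,0,0,0,81,-1],[0,0,0,0,0,81,-1],[0,0,0,0,0,81,-1],[0,0,0,0,0,81,-1],[0,0,0,0,0,81,-1],[0,0,0,0,0,81,-1]], force=25)

```text
time_s: 3.3
ee_pos: [543.2, 197.8, 23.0]
ee_rot: [180.0, 0.0, 175.2]
force: [-0.4, -0.7, 0.5]
gripper_width: 12.8
gripper_force: 25.0
```

```bash
cat >> h.py <<'E'
def tcp(C,delta=-1.,dip=35,yaw=-4.8,back=0.,z0=19):
    """TCP so that the nib's ball centre is at C, 'back' mm short of it along the pen"""
    r=R.from_euler('z',yaw,degrees=True)*R.from_euler('y',dip,degrees=True)
    a=r.apply([1,0,0]);tz=r.apply([0,0,-1]);T=r*R.from_euler('xyz',[180,0,180],degrees=True)
    return np.array(C)-(92.5+delta+back)*a+z0*tz, T.as_euler('xyz',degrees=True)
E
python3 - <<'E'
from h import *
done([0,0,0,0,0,81])
P,e=tcp([628,-126,12.5]);P2=P+[0,0,30]
print(P,e,P2);to(P2,e);to(P,e)
st=state();print(st['time_s'])
E
```

```text
cmd [543.21 197.82  22.98] [180.    0.  175.2]
[ 542.45072497 -118.81622666   49.41835508] [180.  -35.  175.2] [ 542.45072497 -118.81622666   79.41835508]
turn [-0. 35.  0.] shift [ -25.72 -315.59  -56.44]
turn [-0. 35.  0.] shift [ -25.72 -315.59  -26.44]
3.3
```

carry_out(commands=[[0,0,0,0,0,-3,-1],[0,0,0,0,0,-10,-1],[0,0,0,0,0,-25,-1],[0,0,0,0,0,-45,-1],[0,0,0,0,0,-70,-1],[0,0,0,0,0,-95,-1],[0,0,0,0,0,-115,-1],[0,0,0,0,0,-120,-1],[0,0,0,0,0,-120,-1],[0,0,0,0,0,-120,-1]], force=40)

```text
time_s: 4.3
ee_pos: [542.5, 197.6, 142.0]
ee_rot: [-180.0, -0.1, 175.2]
force: [-0.7, -0.7, 0.8]
gripper_width: 12.5
gripper_force: 40.0
```

carry_out(commands=[[0,0,0,0,-15,0,-1],[0,2,0,-2,-40,0,-1],[0,5,0,-5,-75,0,-1],[0,9,0,-8,-110,0,-1],[0,13,0,-11,-145,0,-1],[0,17,0,-14,-180,0,-1],[0,21,0,-17,-215,0,-1],[0,25,0,-20,-250,0,-1],[0,29,0,-22,-280,0,-1],[0,32,0,-24,-300,5,-1],[0,34,0,-25,-311,15,-1],[0,35,0,-25.7,-315.6,30,-1],[0,35,0,-25.7,-315.6,45,-1],[0,35,0,-25.7,-315.6,57,-1],[0,35,0,-25.7,-315.6,63.6,-1],[0,35,0,-25.7,-315.6,63.6,-1],[0,35,0,-25.7,-315.6,63.6,-1],[0,35,0,-25.7,-315.6,63.6,-1]])

```text
time_s: 6.1
ee_pos: [542.8, -118.6, 80.2]
ee_rot: [-180.0, -34.9, 175.2]
force: [0.6, -0.7, -0.7]
gripper_width: 13.0
gripper_force: 40.0
```

Run:
```python
from h import *
done([0,0,0,0,0,-120]);done([0,35,0,-25.7,-315.6,63.6])
st=state();print(st['ee_pos'],st['ee_rot'],st['force'],st['time_s'])
s=grab_frame('side')[:,:,::-1];t=grab_frame('top')[:,:,::-1]
cv2.imwrite('pics/s4.png',s);cv2.imwrite('pics/t4.png',t)
def c(im,x,y,w,h,k): return cv2.resize(im[y:y+h,x:x+w],None,fx=k,fy=k,interpolation=cv2.INTER_CUBIC)
cv2.imwrite('pics/m4.png',np.hstack([c(s,310,200,66,90,6),c(t,320,140,66,90,6)]))
print(proj('side',[[628,-126,42.5],[628,-126,10]]),proj('top',[628,-126,42.5]))
```

```text
cmd [543.21 197.82 142.98] [180.    0.  175.2]
cmd [ 542.43 -118.82   79.38] [180.  -35.  175.2]
[ 542.83476685 -118.57789515   80.17627378] [-179.99309085  -34.90196815  175.23028016] [ 0.62126476 -0.68134319 -0.69031676] 6.1
[[354.60779887 245.39320272]
 [353.98831632 252.22112941]] [[363.6673765  168.36755313]]
```

View pics/m4.png

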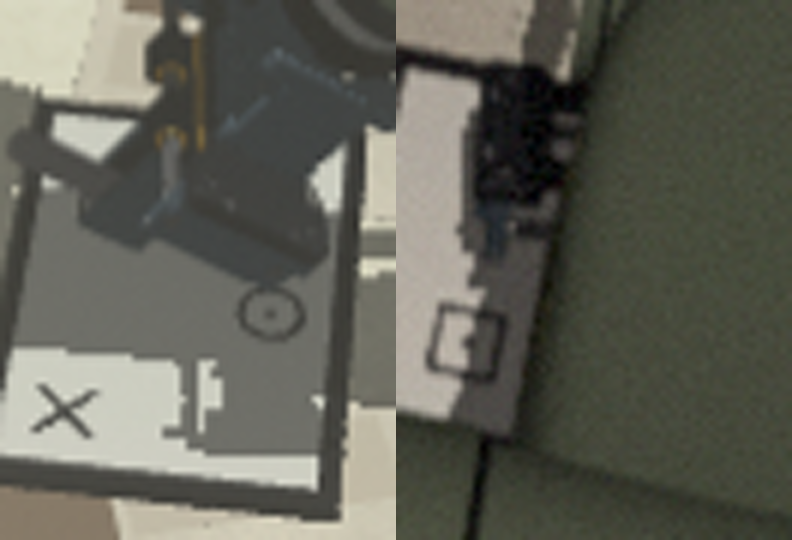

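The gripper body, at side crop (200,200), hides the tip in both views when dipped. I'll check the tip at a shallow dip, where the side camera can see it.

Run:
```python
from h import *
P,e=tcp([628,-126,50],dip=10);print(P,e);to(P,e)
```

```text
[ 534.91837452 -118.18371752   47.17746095] [180.  -10.  175.2]
turn [ -0. -25.   0.] shift [-1.229e+01  1.000e-02  3.070e+01]
```

carry_out(commands=[[0,-5,0,-1,0,2,-1],[0,-12,0,-5,0,10,-1],[0,-19,0,-9,0,20,-1],[0,-25,0,-12.3,0,28,-1],[0,-25,0,-12.3,0,30.7,-1],[0,-25,0,-12.3,0,30.7,-1],[0,-25,0,-12.3,0,30.7,-1],[0,-25,0,-12.3,0,30.7,-1]])

```text
time_s: 7.0
ee_pos: [536.6, -118.4, 47.1]
ee_rot: [-180.0, -10.0, 175.2]
force: [0.3, -1.0, -0.2]
gripper_width: 12.9
gripper_force: 40.0
```

Run:
```python
from h import *
done([0,-25,0,-12.3,0,30.7])
st=state();print(st['ee_pos'],st['ee_rot'],st['force'],st['time_s'])
s=np.mean([grab_frame('side')[:,:,::-1] for _ in range(4)],0).astype(np.uint8);t=grab_frame('top')[:,:,::-1]
cv2.imwrite('pics/s5.png',s);cv2.imwrite('pics/t5.png',t)
def c(im,x,y,w,h,k): return cv2.resize(im[y:y+h,x:x+w],None,fx=k,fy=k,interpolation=cv2.INTER_CUBIC)
cv2.imwrite('pics/m5.png',np.hstack([c(s,325,220,50,50,10),c(t,345,145,29,50,10)]))
st=state();T=R.from_euler('xyz',st['ee_rot'],degrees=True);p=st['ee_pos']
for L in(65,83,92.5,95): 
    q=p+T.apply([-(L-1),0,-19]);print(L,q.round(1),proj('side',q),proj('top',q))
```

```text
cmd [ 534.92 -118.19   47.17] [180.  -10.  175.2]
[ 536.55949445 -118.41408385   47.06812349] [-179.99524812   -9.97109343  175.21713767] [ 0.28605028 -1.02541657 -0.23934716] 7.0
65 [ 601.4 -123.7   54.4] [[345.87198959 242.66095866]] [[363.37768899 177.27851723]]
83 [ 619.1 -125.2   51.3] [[351.76875989 243.44324255]] [[363.79941501 170.99456494]]
92.5 [ 628.4 -126.    49.7] [[354.87257548 243.85454166]] [[364.02002961 167.70230219]]
95 [ 630.8 -126.2   49.2] [[355.68839529 243.9625962 ]] [[364.07786218 166.83869026]]
```

View pics/m5.png

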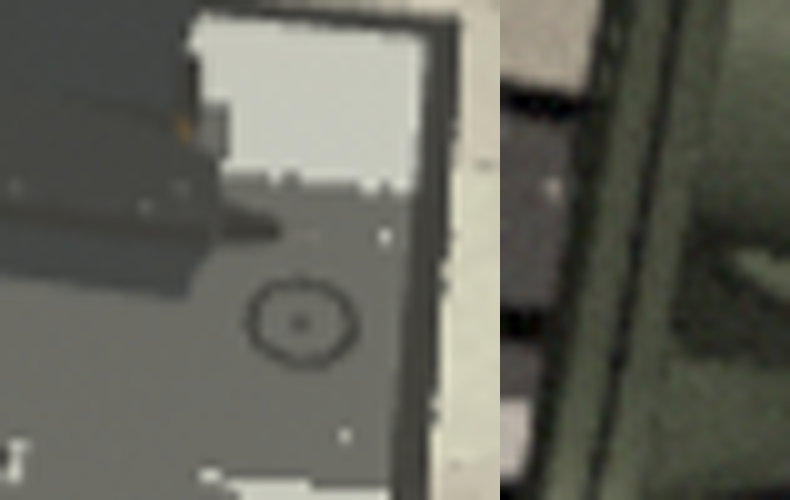

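The shallow-dip view shows the cone end at side (352.5,242.6) and the circle dot at (354.7,251.7). Both deviate from prediction by about (+0.7,-0.6) px. That is camera bias, so tip and mark agree to within about 1 mm.

Run:
```python
from h import *
P,e=tcp([628,-126,12.5],back=8,z0=19.5);print(P,e);to(P,e);to(P+[0,0,30],e)
```

```text
[ 535.63470925 -118.24386983   53.59739055] [180.  -35.  175.2]
turn [-0. 25.  0.] shift [ 0.41  0.01 -6.45]
turn [-0. 25.  0.] shift [ 5.62e+00  1.00e-02 -3.60e+01]
```

carry_out(commands=[[0,0,0,2,0,-20,-1],[0,6,0,5,0,-36,-1],[0,13,0,5.6,0,-36,-1],[0,20,0,5.6,0,-36,-1],[0,25,0,5.6,0,-36,-1],[0,25,0,5.6,0,-36,-1],[0,25,0,3.5,0,-24,-1],[0,25,0,1.5,0,-13,-1],[0,25,0,0.4,0,-6.4,-1],[0,25,0,0.4,0,-6.4,-1],[0,25,0,0.4,0,-6.4,-1],[0,25,0,0.4,0,-6.4,-1]])

```text
time_s: 8.45
ee_pos: [535.8, -118.3, 54.1]
ee_rot: [-180.0, -34.9, 175.2]
force: [-0.7, 0.4, 0.4]
gripper_width: 12.8
gripper_force: 40.0
```

```bash
cat >> h.py <<'E'
def chk(row,target,n=4):
    done(row);F=[]
    for i in range(n):
        st=state();F.append(np.r_[st['ee_pos'],st['ee_rot'],st['force']]);grab_frame('side')
    F[0][3]%=360
    for f in F: f[3]%=360
    f=np.mean(F,0);T=R.from_euler('xyz',f[3:6],degrees=True)
    c=f[:3]+T.apply([-(92.5-1),0,-19.5]);print('pos',f[:3].round(2),'rot',f[3:6].round(2),'F',f[6:].round(2),'t',st['time_s'])
    print('spread',np.ptp(F,0).round(2)); print('ball',c.round(2),'still to go, world',(np.array(target)-c).round(2),'tool',T.inv().apply(np.array(target)-c).round(2))
E
python3 -c "
from h import *
chk([0,25,0,.4,0,-6.4],[628,-126,12.5])"
```

```text
cmd [ 535.64 -118.25   53.55] [180.  -35.  175.2]
pos [ 535.85 -118.31   54.02] rot [180.   -34.93 175.2 ] F [-0.31  0.01  0.02] t 8.6
spread [0.1  0.05 0.18 0.01 0.02 0.01 1.01 0.92 0.77]
ball [ 621.73 -125.53   17.61] still to go, world [ 6.27 -0.47 -5.11] tool [-8.08  0.05  0.59]
```

carry_out(commands=[[0,0,0,-2,0,0.5,-1],[0,0,0,-5,0,0.5,-1],[0,0,0,-7,0,0.5,-1],[0,0,0,-9,0,0.5,-1],[0,0,0,-10,0,0.5,-1],[0,0,0,-11,0,0.5,-1],[0,0,0,-11.3,0,0.5,-1],[0,0,0,-11.3,0,0.5,-1],[0,0,0,-11.3,0,0.5,-1]])

```text
time_s: 9.55
ee_pos: [544.4, -119.0, 46.7]
ee_rot: [180.0, -35.0, 175.2]
force: [-1.0, 0.6, 0.5]
gripper_width: 13.2
gripper_force: 40.0
```

```bash
python3 -c "
from h import *
chk([0,0,0,-11.3,0,.5],[628,-126,12.5],5)
P,e=tcp([553.7,-40.9,12.5],back=8,z0=19.5);to(P,e);to(P+[0,0,30],e)"
```

```text
cmd [ 544.57 -119.     46.65] [180.  -35.  175.2]
pos [ 544.5  -118.98   46.72] rot [179.99 -35.   175.21] F [-0.91  0.21  0.84] t 9.75
spread [0.09 0.03 0.07 0.   0.01 0.01 0.84 0.97 0.95]
ball [ 630.33 -126.18   10.21] still to go, world [-2.33  0.18  2.29] tool [ 3.23 -0.01 -0.54]
turn [-0.  0.  0.] shift [77.81 78.6  46.01]
turn [-0.  0.  0.] shift [95.02 78.6  21.43]
```

carry_out(commands=[[0,0,0,-0.7,0,0,-1],[0,0,0,-1.3,0,0,-1],[0,0,0,-1.3,0,0,-1],[0,0,0,-1.3,0,0,-1]])

```text
time_s: 10.2
ee_pos: [545.6, -119.1, 45.9]
ee_rot: [180.0, -35.0, 175.2]
force: [-1.0, 0.0, 1.2]
gripper_width: 12.9
gripper_force: 40.0
```

```bash
python3 -c "
from h import *
chk([0,0,0,-1.3,0,0],[628,-126,12.5],8)
P,e=tcp([553.7,-40.9,12.5],back=8,z0=19.5);to(P,e);to(P+[0,0,30],e)"
```

```text
cmd [ 545.63 -119.09   45.91] [180.  -35.  175.2]
pos [ 545.61 -119.08   45.89] rot [179.99 -35.   175.21] F [-0.94  0.09  1.24] t 10.55
spread [0.03 0.03 0.04 0.   0.01 0.01 2.07 1.49 1.29]
ball [ 631.44 -126.27    9.38] still to go, world [-3.44  0.27  3.12] tool [ 4.62 -0.01 -0.58]
turn [-0.  0.  0.] shift [79.11 78.6  46.01]
turn [-0.  0.  0.] shift [96.32 78.6  21.43]
```

Contact is confirmed by about 1.5 N of axial force. It came about 2 mm later than modelled, so the tip rides about 1.5 mm high, and I'll correct for that on the next marks. Retreating and going to the square.

```bash
python3 -c "
from h import *
P,e=tcp([553.7,-40.9,11.0],back=8,z0=19.5);to(P,e);to(P+[0,0,30],e)"
```

```text
turn [-0.  0.  0.] shift [78.25 78.6  47.24]
turn [-0.  0.  0.] shift [95.46 78.6  22.66]
```

carry_out(commands=[[0,0,0,4,0,0,-1],[0,0,0,9,0,0,-1],[0,0,0,14,0,0,-1],[0,0,0,25,0,-15,-1],[0,0,0,40,15,-10,-1],[0,0,0,60,40,0,-1],[0,0,0,80,65,12,-1],[0,0,0,95,78,22,-1],[0,0,0,95.5,78.6,22.7,-1],[0,0,0,90,78.6,31,-1],[0,0,0,84,78.6,39,-1],[0,0,0,80,78.6,45,-1],[0,0,0,78.3,78.6,47.2,-1],[0,0,0,78.3,78.6,47.2,-1],[0,0,0,78.3,78.6,47.2,-1],[0,0,0,78.3,78.6,47.2,-1]])

```text
time_s: 12.2
ee_pos: [461.6, -33.2, 52.3]
ee_rot: [180.0, -35.0, 175.2]
force: [-0.5, 0.2, -1.1]
gripper_width: 12.8
gripper_force: 40.0
```

```bash
python3 -c "
from h import *
chk([0,0,0,78.3,78.6,47.2],[553.7,-40.9,11.0],4)"
```

```text
cmd [461.32 -33.14  52.16] [180.  -35.  175.2]
pos [461.55 -33.2   52.33] rot [180.   -34.96 175.2 ] F [ 0.14  0.19 -0.59] t 12.35
spread [0.1  0.08 0.1  0.   0.01 0.01 1.24 1.8  1.01]
ball [547.41 -40.4   15.88] still to go, world [ 6.29 -0.5  -4.88] tool [-7.97  0.03  0.38]
```

carry_out(commands=[[0,0,0,-2,0,0.4,-1],[0,0,0,-4.5,0,0.4,-1],[0,0,0,-7,0,0.4,-1],[0,0,0,-9,0,0.4,-1],[0,0,0,-10.5,0,0.4,-1],[0,0,0,-11.3,0,0.4,-1],[0,0,0,-11.3,0,0.4,-1],[0,0,0,-11.3,0,0.4,-1],[0,0,0,-11.3,0,0.4,-1]])

```text
time_s: 13.3
ee_pos: [470.1, -33.9, 45.4]
ee_rot: [180.0, -35.0, 175.2]
force: [-0.8, 0.4, 0.7]
gripper_width: 12.5
gripper_force: 40.0
```

```bash
python3 -c "
from h import *
chk([0,0,0,-11.3,0,0.4],[553.7,-40.9,11.0],8)
P,e=tcp([519.6,-181.5,11.0],back=8,z0=19.5);to(P,e);to(P+[0,0,30],e)"
```

```text
cmd [470.31 -33.9   45.35] [180.  -35.  175.2]
pos [470.19 -33.87  45.37] rot [179.99 -35.01 175.21] F [-1.16  0.19  0.99] t 13.65
spread [0.11 0.04 0.11 0.   0.01 0.   1.03 1.56 1.49]
ball [556.02 -41.07   8.84] still to go, world [-2.32  0.17  2.16] tool [ 3.14 -0.03 -0.43]
turn [-0.  0.  0.] shift [  29.45 -142.96   12.38]
turn [-0.  0.  0.] shift [  46.66 -142.96  -12.19]
```

The square is pressed at about 1.5 N. Now the cross.

carry_out(commands=[[0,0,0,4,0,0,-1],[0,0,0,9,0,0,-1],[0,0,0,14,0,0,-1],[0,0,0,28,0,-12,-1],[0,0,0,38,-15,-15,-1],[0,0,0,46,-45,-15,-1],[0,0,0,46.7,-80,-15,-1],[0,0,0,46.7,-115,-13,-1],[0,0,0,46.7,-138,-12,-1],[0,0,0,46.7,-143,-12,-1],[0,0,0,41,-143,-4,-1],[0,0,0,35,-143,4.5,-1],[0,0,0,31,-143,10.2,-1],[0,0,0,29.5,-143,12.4,-1],[0,0,0,29.5,-143,12.4,-1],[0,0,0,29.5,-143,12.4,-1],[0,0,0,29.5,-143,12.4,-1]])

```text
time_s: 15.4
ee_pos: [427.4, -173.7, 52.3]
ee_rot: [-180.0, -35.0, 175.2]
force: [-0.1, -0.7, -0.6]
gripper_width: 12.7
gripper_force: 40.0
```

```bash
python3 -c "
from h import *
chk([0,0,0,29.5,-143,12.4],[519.6,-181.5,11.0],4)"
```

```text
cmd [ 427.18 -173.78   52.11] [180.  -35.  175.2]
pos [ 427.41 -173.74   52.29] rot [180.01 -34.97 175.21] F [ 0.05 -0.3  -0.19] t 15.55
spread [0.11 0.11 0.01 0.   0.01 0.02 1.49 0.85 0.89]
ball [ 513.27 -180.93   15.83] still to go, world [ 6.33 -0.57 -4.83] tool [-7.98 -0.04  0.31]
```

carry_out(commands=[[0,0,0,-2,0,0.3,-1],[0,0,0,-4.5,0,0.3,-1],[0,0,0,-7,0,0.3,-1],[0,0,0,-9,0,0.3,-1],[0,0,0,-10.5,0,0.3,-1],[0,0,0,-11.4,0,0.3,-1],[0,0,0,-11.4,0,0.3,-1],[0,0,0,-11.4,0,0.3,-1],[0,0,0,-11.4,0,0.3,-1]])

```text
time_s: 16.5
ee_pos: [436.1, -174.5, 45.4]
ee_rot: [180.0, -35.0, 175.2]
force: [-1.5, -0.5, 1.9]
gripper_width: 12.4
gripper_force: 40.0
```

```bash
python3 -c "
from h import *
chk([0,0,0,-11.4,0,0.3],[519.6,-181.5,11.0],8)
to([543.2,197.8,143],[180,0,175.2])"
```

```text
cmd [ 436.32 -174.55   45.33] [180.  -35.  175.2]
pos [ 436.21 -174.52   45.34] rot [179.99 -35.01 175.21] F [-1.11  0.08  1.7 ] t 16.85
spread [0.12 0.04 0.1  0.   0.01 0.01 1.62 1.5  0.9 ]
ball [ 522.04 -181.72    8.81] still to go, world [-2.44  0.22  2.19] tool [ 3.26  0.02 -0.39]
turn [ -0. -35.   0.] shift [  -5.72  379.98 -123.24]
```

All three marks are pressed. Lifting off and carrying the pen back above the rest.

carry_out(commands=[[0,0,0,4,0,0,-1],[0,0,0,9,0,0,-1],[0,0,0,14,0,0,-1],[0,0,0,24,0,-20,-1],[0,0,0,34,5,-50,-1],[0,-3,0,36,25,-80,-1],[0,-7,0,32,60,-100,-1],[0,-12,0,26,100,-115,-1],[0,-17,0,18,140,-123,-1],[0,-22,0,10,180,-123,-1],[0,-27,0,4,220,-123,-1],[0,-31,0,-1,260,-123,-1],[0,-34,0,-4,300,-123,-1],[0,-35,0,-5.7,335,-123,-1],[0,-35,0,-5.7,362,-123,-1],[0,-35,0,-5.7,376,-123,-1],[0,-35,0,-5.7,380,-123.2,-1],[0,-35,0,-5.7,380,-123.2,-1],[0,-35,0,-5.7,380,-123.2,-1],[0,-35,0,-5.7,380,-123.2,-1]])

```text
time_s: 18.9
ee_pos: [543.2, 196.6, 142.9]
ee_rot: [-180.0, -0.0, 175.1]
force: [0.4, 1.2, -0.7]
gripper_width: 12.7
gripper_force: 40.0
```

Run:
```python
from h import *
done([0,-35,0,-5.7,380,-123.2])
st=state();print(st['ee_pos'],st['ee_rot'],st['time_s'])
s=np.mean([grab_frame('side')[:,:,::-1] for _ in range(4)],0).astype(np.uint8);cv2.imwrite('pics/s6.png',s)
s0=cv2.imread('pics/side0.png')
def c(im,x,y,w,h,k): return cv2.resize(im[y:y+h,x:x+w],None,fx=k,fy=k,interpolation=cv2.INTER_CUBIC)
cv2.imwrite('pics/m6.png',c(s,285,125,75,75,8))
T=R.from_euler('xyz',st['ee_rot'],degrees=True)
for L in(-65,65,83,95): print(L,proj('side',st['ee_pos']+T.apply([-(L-1),0,-19.5])))
to([543.2,197.8,55],[180,0,175.2]);to([543.2,197.8,23],[180,0,175.2])
```

```text
cmd [543.17 197.82 142.98] [180.    0.  175.2]
[543.17860262 196.57528737 142.9402769 ] [-1.79980891e+02 -1.47261961e-02  1.75116619e+02] 18.9
-65 [[299.72440748 147.15617217]]
65 [[339.25872685 147.86031064]]
83 [[344.73616961 147.96483372]]
95 [[348.38747873 148.03545341]]
turn [0. 0. 0.] shift [-4.000e-02 -2.000e-02  8.798e+01]
turn [0. 0. 0.] shift [-4.0000e-02 -2.0000e-02  1.1998e+02]
```

View pics/m6.png

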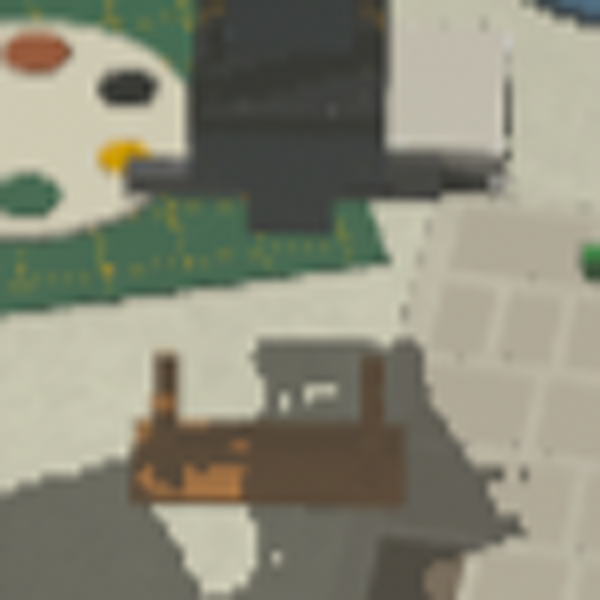

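The crop shows the pen level in the grip, from (300.4,146) to (339.5,147), directly above the empty rest. That matches prediction. Lowering along the pick-up path.

carry_out(commands=[[0,0,0,0,0,25,-1],[0,0,0,0,0,55,-1],[0,0,0,0,0,80,-1],[0,0,0,0,0,92,-1],[0,0,0,0,0,92,-1],[0,0,0,0,0,92,-1],[0,0,0,0,0,98,-1],[0,0,0,0,0,104,-1],[0,0,0,0,0,110,-1],[0,0,0,0,0,115,-1],[0,0,0,0,0,118,-1],[0,0,0,0,0,119.5,-1],[0,0,0,0,0,119.5,-1],[0,0,0,0,0,119.5,-1]])

```text
time_s: 20.5
ee_pos: [543.3, 197.9, 23.6]
ee_rot: [180.0, 0.0, 175.2]
force: [0.2, -0.2, -0.0]
gripper_width: 12.9
gripper_force: 40.0
```

No reaction force, so the pen is in the notches. Releasing and withdrawing.

carry_out(commands=[[0,0,0,0,0,0.3,-0.7],[0,0,0,0,0,0.3,-0.6],[0,0,0,0,0,0.3,-0.3],[0,0,0,0,0,0.3,0.2],[0,0,0,0,0,0.3,0.5],[0,0,0,0,0,0.3,0.5],[0,0,0,0,0,0.3,0.5],[0,0,0,0,0,-10,0.5],[0,0,0,0,0,-30,0.5],[0,0,0,0,0,-60,0.5],[0,0,0,0,0,-100,0.5],[0,0,0,0,0,-140,0.5],[0,0,0,20,20,-170,0.5],[0,0,0,50,50,-190,0.5],[0,0,0,80,80,-190,0.5],[0,0,0,110,115,-190,0.5],[0,0,0,140,150,-190,0.5],[0,0,0,160,180,-190,0.5],[0,0,0,160,180,-190,0.5],[0,0,0,160,180,-190,0.5]])

```text
time_s: 22.5
ee_pos: [398.4, 390.9, 214.0]
ee_rot: [180.0, 0.0, 175.3]
force: [-0.3, 0.1, -0.6]
gripper_width: 68.5
gripper_force: 0.0
```

Run:
```python
from h import *
st=state();print(st['ee_pos'],st['gripper_width'],st['time_s'])
s=grab_frame('side')[:,:,::-1];t=grab_frame('top')[:,:,::-1]
def c(im,x,y,w,h,k): return cv2.resize(im[y:y+h,x:x+w],None,fx=k,fy=k,interpolation=cv2.INTER_CUBIC)
cv2.imwrite('pics/m7.png',np.vstack([np.hstack([c(s,290,155,80,60,5),c(t,205,160,80,60,5)]),np.hstack([cv2.resize(s,(400,250)),cv2.resize(t,(400,250))])]))
```

```text
[398.41547711 390.87252858 214.02048511] 68.51663449836533 22.5
```

View pics/m7.png

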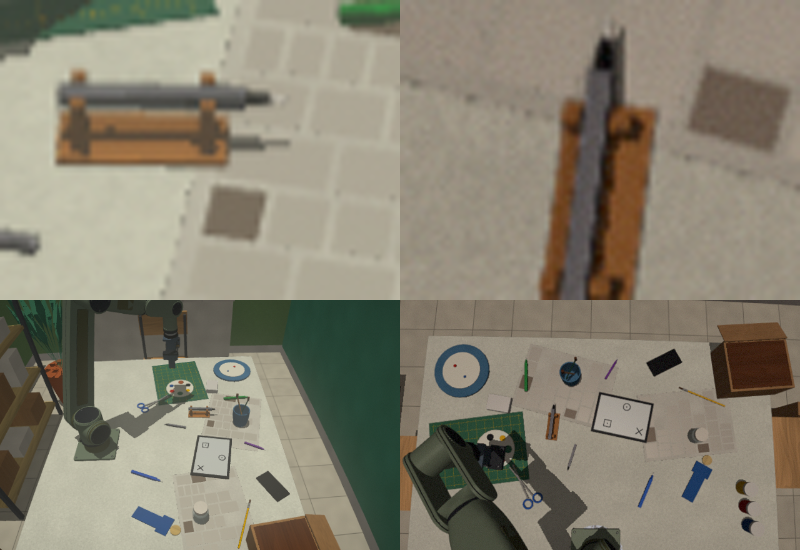

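The pen lies in both notches as it did at the start, with its rear at side (301,174) and bar end at (339,174). The other objects look undisturbed and the arm is clear. Handing in.

```bash
python3 -c "
from workcell import workorder
print(workorder.job_done())"
```

```text
the job is handed in; nothing more can be done
None
```

I pressed the circle, square and cross in that order at about 1.5–2 N each (the circle press may be about 2 mm off centre), laid the stylus back in both notches where it was, and handed the job in after about 22.6 s; the judge's verdict was not shown.

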